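# Clamp a lacquered board in the cam jig

## Task

Slide the black lacquered board along the bed of the jig until it sits square and flush against both the far fence and the left stop. Then flip the red-handled cam lever over to the outside, all the way down, so that it snaps past centre and its foot clamps the board there. Leave the jar, the bowl and the cork sanding block where they are.

Things in the scene. Friction and masses are not known exactly. Their poses are not given: they have to be found in the camera images.
- jig: Plywood clamping jig, fixed to the bench. Origin: centre of the underside of its bed, on the bench top. x points to the far fence, y to the left stop and the clamp column, z up. Bed 200 (x) x 310 (y) x 18 mm thick. A board flush in the corner has its centre at x +15, y -20 mm.
- corner (a point): Where the faces of fence and stop meet, on the bed's top: x 70, y 60, z 18 mm in the jig. Both are wooden strips 16 mm thick, 15 mm high above the bed. The far fence's face lies at jig x = 70 mm, from y -145 to +55 mm; the left stop's face at jig y = 60 mm, from x -65 to +55 mm.
- board: Black lacquered board with a red border line and gold dots, 110 (x) x 160 (y) x 20 mm, about 0.3 kg, loose on the jig bed, short of fence and stop and slightly turned. Origin: centre of its underside, z up. Too wide to grasp from above: push it by its edges, which stand 5 mm higher than fence and stop.
- foot: Round black rubber foot 30 mm across, under the clamp arm. Origin: centre of its underside, at jig x 15, y 30 mm. With the lever open it hangs 12 mm above the board's top, so the board slides in below it; the lever drives it down, and a stiff spring behind it presses on the board.
- lever_pivot (a point): Centre of the lever's hinge pin (along jig x), fixed at jig x 15, y 30, z 118 mm on the grey clamp arm. The arm is 36 mm wide (x 15 +- 18 mm), underside z 80, top z 100 mm, and reaches from y 10 mm to the grey column, 44 x 36 mm, at x 15, y 98 mm. Steel cheeks beside the pin rise to z 132 mm.
- lever_grip (a point): Point on the lever's centre line, 100 mm from the pivot, in its red grip. The lever is 136 mm long; the grip is its last 75 mm, 28 mm wide (along jig x) and 18 mm thick; the steel part nearer the pivot is 18 mm wide, 10 mm thick. Push it with closed fingers from its inner (-y) side, then press down from above.
- lever (a joint): Cam lever angle, rad. 0: open, where a spring holds it at the start: standing up, leaning 0.33 inwards over the board. Grows as it swings over to the outside in the jig's y-z plane: its angle above jig +y is 1.90 minus the value. 1.90: end stop, level, clamped. Resists up to 7-12 N at mid grip near 1.0; past centre (1.55) it snaps to 1.90 by itself; let go before, it springs back.
- jar: Bystander: amber glass jar with black cap, 64 mm across, 75 mm high, on the bench beside the jig. Origin: centre of its underside.
- bowl: Bystander: small blue bowl, 100 mm across, 50 mm high, on the bench beside the jig. Origin: centre of its underside.
- sander: Bystander: cork sanding block 70 x 50 x 40 mm, on the bench beside the jig. Origin: centre of its underside.
There are look-alikes about, which are no part of the job. Of the things like the board, leave any that is green, orange or turquoise; of the rest the smaller one is meant.

How it is judged (in metres and radians):
On the way, in this order (a step that is already met when the one before it is completed fails the run):
1. the board lies flat on the bed, square and flush against the far fence and the left stop, with the lever not yet past centre (x of board in the frame of jig above 0.012 m and y of board in the frame of jig above -0.023 m and angle between the x axis of board and the x axis of jig, either way round below 0.035 rad and z of board in the frame of jig below 0.021 m and value of joint lever below 1.5 rad), for 0.2 s.
2. the lever has snapped past centre and its foot presses on the board (value of joint lever above 1.75 rad and contact force between foot and board above 12 N), for 0.2 s.
At the end, for the whole second after the job is handed in: The board lies flat on the bed within 3 mm of both the far fence and the left stop and within 0.035 rad of square to the jig; the lever is past 1.75 rad and the foot presses on the board with more than 12 N; the board is at rest (all of step 2 and x of board in the frame of jig above 0.012 m and y of board in the frame of jig above -0.023 m and angle between the x axis of board and the x axis of jig, either way round below 0.035 rad and z of board in the frame of jig below 0.021 m and linear speed of board below 0.01 m/s); the robot touches nothing.
It fails at once if the jar is moved by more than 30 mm from its place (distance of jar from where it was at the start of the episode above 0.03 m).
It fails at once if the bowl is moved by more than 30 mm from its place (distance of bowl from where it was at the start of the episode above 0.03 m).
It fails at once if the sanding block is moved by more than 30 mm from its place (distance of sander from where it was at the start of the episode above 0.03 m).
It also fails if it takes over 67 s, if anything falls off the work surface, if the arm or the gripper's body presses on something with over 40 N, if the wrist force passes 120 N, or if a joint passes its speed limit or range.

## Robot

A 6-joint arm with a two-finger parallel gripper is mounted at the origin on the work surface. World frame = base frame: x ahead of the robot, y to its left, z up, the work surface at z = 0. Lengths are in m, angles in degrees, forces in N, time in s.
With the tool pointing down it reaches from about 0.3 to 0.85 m from the base axis. Payload 4.2 kg.
Tool frame: the origin (TCP) lies at the very end of the fingers, on their centre line; the grasp point (between the pads) lies grip_point_offset behind it (grip_point_offset is the distance from the TCP to the grasp point, in m); z points along the fingers, y is the direction in which the jaws open and shut (so a half turn about z gives the same grasp; the last joint's range is limited). The gripper opens to 91 mm and grips with 3 to 60 N. Pads are 32 mm wide; open, the fingers measure 118 mm over their backs; the gripper's body (76 mm by 178 mm) begins 60 mm behind the grasp point.
Start: joints at [67.895, 18.312, 89.639, -0, 72.044, -1.146], TCP at [0.206, 0.537, 0.214] pointing down, gripper open.
Joint ranges: [-177.97, 177.97], [-48.28, 115.42], [12.27, 149.76], [-77.06, 257.06], [2.81, 150.46], [-146.56, 146.56]. Speed limits (degrees/s): [147.25, 147.25, 180, 180, 180, 180].

## Interface

Orientations are given as [roll, pitch, yaw] about the fixed x, y, z axes, in that order (R = Rz(yaw) Ry(pitch) Rx(roll)).
In Python, from plant import * gives the robot as it stands.
- The arm moves only by the shell command python3 -m inch 'ROWS' [FORCE]. ROWS is JSON, a list of rows, each a list of 5 numbers: the finger opening in m, from 0 to 0.0912, then the shift along the tool's x, y, z in m, then the turn about the tool's z in degrees. In form: [[claw, x, y, z, turn], ...]. A call has exactly 10 rows; each row shifts and turns the commanded pose from where the row before left it, along the tool's axes as they then stand; what a row does not reach is not made up. A row lasts 1/8 s, in which the tool goes at most 62.5 mm and 10.7 degrees, less where a joint would pass 70% of its speed; a pose out of reach is approached as far as the arm can. A call is refused whole if a number of a shift passes 0.0625 or a number of a turn 10.7, either way. A call with a gripper value outside its range is refused whole. The fingers move at their own pace and stop on an object; FORCE is the grip in N (left out, the last holds). Time passes only in rows, so rows that do not move let the fingers close, or fill a call up. It gives the time, the measured TCP pose, the force and the opening at its end, in the units of the state.
- read_state(): the state, without advancing time (a new reading comes with each control period).
- read_camera(name): name is "scene" or "top" or "wrist"; returns a dict with "frame" (400x640x3 uint8, blue, green, red), "z_map" (400x640 float32, m along the optical axis (not along the pixel's ray), 0 where there is no reading), "camera_matrix" (3x3 intrinsics, pixels), "world_from_camera" (4x4, takes a point from camera to world coordinates). Camera axes: x right, y up, looking along -z (the intrinsics and any distortion apply to the point x, -y, -z); pixel columns grow to the right and rows downward; lengths in m; the calibration is good to about 2 mm. A picture is of the moment at which its call begins.
- job_done(): hands the job in, once; it reports no verdict.
Trained networks look in the newest picture that a camera, given by its name, has taken for a name from the list of things; names that differ only in an ending like _2 or _b are one class to them, and where a whole thing is asked for, a point or a joint stands for the part that bears it (a point fixed in the world has none). Each returns a list of dicts, best first, with "confidence" (0 to 1); they miss things now and then, are a little off and sometimes report something else, mostly with a low value. They report only what shows in the picture. A call takes as long as a camera call. They do not tell look-alikes from the thing itself.
- boxes_of(camera, query): "at" ([x, y, z] in m, in world coordinates, good to about 4 mm: the middle of the surface that is visible of it).
The state is a dict: "time": time; "joints": joint angles; "joint_vel": joint speeds; "joint_torque": joint torques, N m; "tool_pos": TCP position; "eef_rot": TCP orientation; "ft_force": force on the tool from outside, world axes, zero at the start; "wrist_torque": the same for the moment, N m; "opening": finger opening in m.
Only numpy, scipy, OpenCV 4.12 (cv2) and the standard library are available. Lean on these libraries where they do the work, as an engineer would, in place of code of your own. Each camera call takes 0.05 s, during which the arm holds its last target.

## Working session

There is one attempt and no reset: what is moved stays moved. The work goes in short steps, Python scripts to look and compute and a shell command to move; the robot and the scene stay as the last step left them, time stands still between calls to the robot, and variables do not carry over. Pictures are saved under pics/ and viewed, and the job is handed in when it is done.

```bash
ls; mkdir -p pics; python3 - <<'E'
from plant import *
import cv2
for n in ["scene","top","wrist"]:
    c=read_camera(n); cv2.imwrite(f"pics/{n}0.png",c["frame"]); print(n,c["camera_matrix"].tolist(),c["world_from_camera"].round(4).tolist())
s=read_state(); print(s)
E
```

```text
pics
scene [[374.069950969373, 0.0, 327.84887993167433], [0.0, 374.069950969373, 201.61579145098494], [0.0, 0.0, 1.0]] [[0.656, -0.4945, 0.5701, 1.0992], [0.7547, 0.436, -0.4902, -0.5437], [-0.0061, 0.7519, 0.6592, 0.7955], [0.0, 0.0, 0.0, 1.0]]
top [[418.02041810457473, 0.0, 316.87619078880357], [0.0, 418.02041810457473, 197.95086082119954], [0.0, 0.0, 1.0]] [[0.0058, 0.9952, -0.0976, 0.4641], [-0.9999, 0.005, -0.0088, -0.0522], [-0.0083, 0.0977, 0.9952, 1.1547], [0.0, 0.0, 0.0, 1.0]]
wrist [[289.57927729837155, 0.0, 318.45823127691233], [0.0, 289.57927729837155, 198.94277527752214], [0.0, 0.0, 1.0]] [[0.3579, -0.8987, -0.2536, 0.1347], [0.9338, 0.3439, 0.0992, 0.5633], [-0.0019, -0.2723, 0.9622, 0.3843], [0.0, 0.0, 0.0, 1.0]]
{'time': 0.15, 'joints': array([ 6.78953988e+01,  1.83420935e+01,  8.96891061e+01, -1.09993929e-03,
        7.20455259e+01, -1.14411950e+00]), 'joint_vel': array([-0.00727859, -0.05743741, -0.1463659 ,  0.06849616,  0.03191354,
        0.00454632]), 'joint_torque': array([-4.06429754e-04, -4.12771940e+01, -2.32157671e+01,  7.26504670e-02,
        4.32479905e-02, -1.02557838e-04]), 'tool_pos': array([0.20553606, 0.53660222, 0.21333322]), 'eef_rot': array([-1.79923269e+02, -4.86292293e-04,  1.59039858e+02]), 'ft_force': array([-0.32704488, -0.53610765,  0.0418039 ]), 'wrist_torque': array([-0.05793001, -0.03551212,  0.02056097]), 'opening': 0.09101680524376948}
```

View pics/scene0.png

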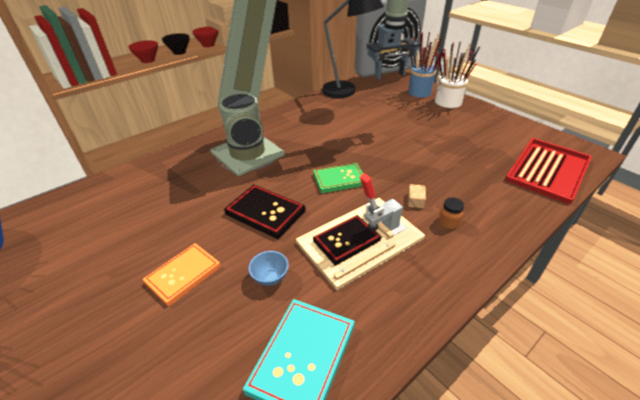

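View pics/top0.png

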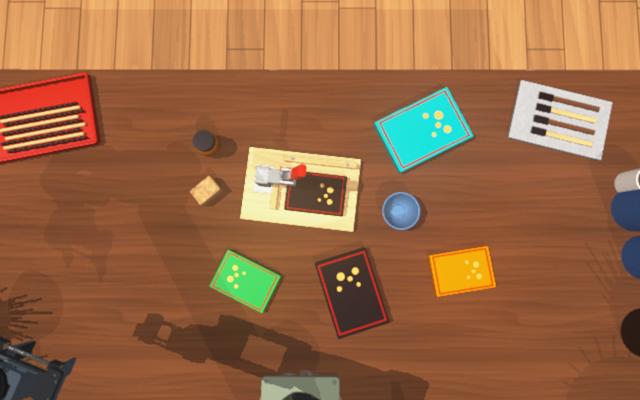

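```bash
python3 - <<'E'
from plant import *
for n in ["scene","top"]:
    read_camera(n)
    for q in ["board","jig","foot","lever_grip","jar","bowl","sander"]:
        for d in boxes_of(n,q): print(n,q,[round(float(v),3) for v in d["at"]],round(float(d["confidence"]),2))
E
```

```text
scene board [0.338, -0.143, 0.028] 0.92
scene board [0.768, -0.343, 0.032] 0.91
scene board [0.391, -0.437, 0.02] 0.83
scene board [0.597, -0.048, 0.039] 0.81
scene board [0.357, 0.138, 0.021] 0.62
scene foot [0.626, 0.021, 0.066] 0.41
scene lever_grip [0.623, -0.005, 0.203] 0.77
scene lever_grip [0.599, -0.049, 0.036] 0.55
scene jar [0.73, 0.241, 0.054] 0.69
scene jar [0.523, -0.256, 0.028] 0.46
scene bowl [0.526, -0.255, 0.029] 0.6
scene sander [0.602, 0.247, 0.043] 0.74
top board [0.353, 0.147, 0.019] 0.96
top board [0.764, -0.33, 0.029] 0.76
top board [0.326, -0.133, 0.027] 0.74
top board [0.586, -0.041, 0.039] 0.73
top board [0.385, -0.432, 0.018] 0.64
top board [0.605, 0.043, 0.019] 0.21
top jig [0.61, 0.041, 0.017] 0.92
top lever_grip [0.615, 0.004, 0.217] 0.62
top lever_grip [0.715, 0.256, 0.077] 0.53
top jar [0.719, 0.25, 0.079] 0.82
top bowl [0.542, -0.272, 0.022] 0.82
top sander [0.595, 0.26, 0.041] 0.56
```

Top picture: candidates for the board are black on jig (320,193), larger black (352,292), green (246,281), orange (462,271) and turquoise (424,130). I choose the smaller black one on the jig at (320,193). Next, measure it in a close crop.

```bash
cat > h.py <<'E'
import numpy as np, cv2
from plant import *
def world(c,u=None,v=None):
    K=c["camera_matrix"];T=c["world_from_camera"];z=c["z_map"]
    vv,uu=np.mgrid[0:z.shape[0],0:z.shape[1]]
    P=np.stack([(uu-K[0,2])/K[0,0]*z,-(vv-K[1,2])/K[1,1]*z,-z],-1)
    return P@T[:3,:3].T+T[:3,3]
def ray(c,uv,h):
    K=c["camera_matrix"];T=c["world_from_camera"]
    d=np.array([(uv[0]-K[0,2])/K[0,0],-(uv[1]-K[1,2])/K[1,1],-1.]);d=T[:3,:3]@d
    return T[:3,3]+d*(h-T[2,3])/d[2]
def proj(c,p):
    K=c["camera_matrix"];T=c["world_from_camera"]
    q=T[:3,:3].T@(np.asarray(p)-T[:3,3]); return K[0,0]*q[0]/-q[2]+K[0,2],K[1,1]*-q[1]/-q[2]+K[1,2]
E
python3 - <<'E'
from h import *
c=read_camera("top");W=world(c);f=c["frame"]
cv2.imwrite("pics/crop0.png",cv2.resize(f[135:245,225:375],None,fx=5,fy=5,interpolation=cv2.INTER_CUBIC))
sub=np.zeros(W.shape[:2],bool);sub[135:245,225:375]=1
z=W[...,2]
print(np.histogram(z[sub],bins=np.arange(-.01,.06,.004)))
for lo,hi,nm in [(.012,.05,"jig"),]:
    m=(sub&(z>lo)&(z<.25)).astype(np.uint8)
    m=cv2.morphologyEx(m,cv2.MORPH_OPEN,np.ones((3,3)))
    pts=W[(m>0)&(z<hi)][:,:2].astype(np.float32)
    r=cv2.minAreaRect(pts*1000);print(nm,r, cv2.boxPoints(r).tolist())
g=f.max(-1)
m=sub&(z>.03)&(z<.046)&( (g<75)|((f[...,2]>110)&(f[...,1]<60)))
cv2.imwrite("pics/m0.png",cv2.resize((m*255).astype(np.uint8)[135:245,225:375],None,fx=5,fy=5))
pts=W[m][:,:2].astype(np.float32);r=cv2.minAreaRect(pts*1000);print("board",r,cv2.boxPoints(r).tolist(),np.median(z[m]))
E
```

```text
(array([  41, 1844, 5256, 1132,   22,  215, 2221, 1755,  233,  117,  486,
       1264,  927,   62,    4,    2,    3]), array([-0.01 , -0.006, -0.002,  0.002,  0.006,  0.01 ,  0.014,  0.018,
        0.022,  0.026,  0.03 ,  0.034,  0.038,  0.042,  0.046,  0.05 ,
        0.054,  0.058]))
jig ((603.182861328125, 4.508331298828125), (310.2252502441406, 200.37745666503906), 83.66865539550781) [[486.49969482421875, -138.609619140625], [685.6549682617188, -160.70684814453125], [719.8660278320312, 147.62628173828125], [520.7107543945312, 169.7235107421875]]
board ((624.048583984375, -111.6250228881836), (18.307537078857422, 7.40032434463501), 25.90042495727539) [[614.197998046875, -112.29496765136719], [617.4305419921875, -118.95196533203125], [633.899169921875, -110.955078125], [630.6666259765625, -104.29808044433594]] 0.03824744965481941
```

View pics/crop0.png

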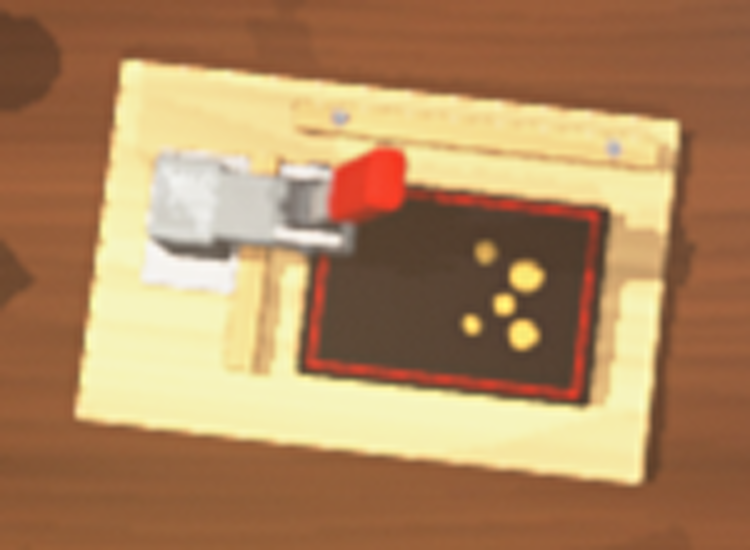

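View pics/m0.png

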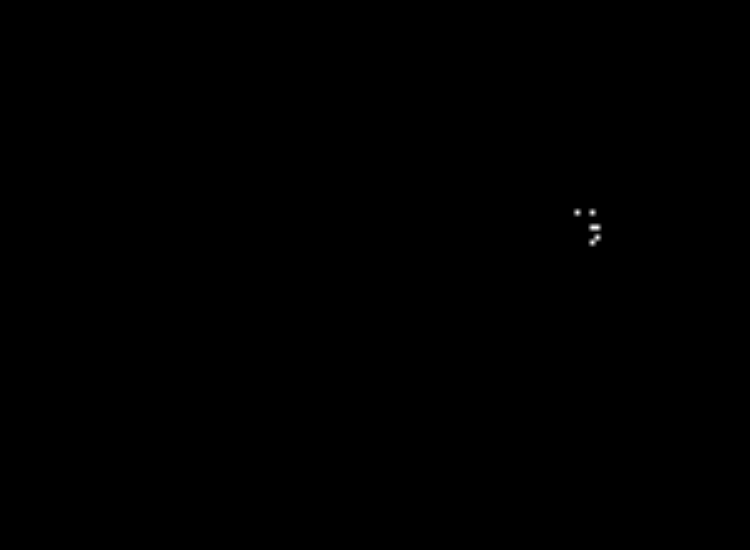

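```bash
cat >> h.py <<'E'
JO=np.array([.6032,.0045]);JY=np.deg2rad(-6.33)
JR=np.array([[np.cos(JY),-np.sin(JY)],[np.sin(JY),np.cos(JY)]])
def j2w(x,y): return JO+JR@[x,y]
def w2j(p): return JR.T@(np.asarray(p)[:2]-JO)
E
python3 - <<'E'
from h import *
c=read_camera("top");f=c["frame"].astype(int)
for cc in [(300,372),(588,405),(608,207),(318,250)]:
    uv=((cc[0]+.5)/5-.5+225,(cc[1]+.5)/5-.5+135); print(cc,(w2j(ray(c,uv,.038))*1000).round(1))
W=world(c);z=W[...,2]
sub=np.zeros(z.shape,bool);sub[165:225,280:355]=1
m=sub&(z>.028)&(z<.05)&((f[...,1]<95))
mm=cv2.morphologyEx(m.astype(np.uint8),cv2.MORPH_OPEN,np.ones((3,3)))
cv2.imwrite("pics/m1.png",cv2.resize(mm[135:245,225:375]*255,None,fx=5,fy=5,interpolation=0))
v,u=np.nonzero(mm);P=np.array([w2j(ray(c,(a,b),.038)) for a,b in zip(u,v)],np.float32)*1000
r=cv2.minAreaRect(P);print(r,cv2.boxPoints(r).tolist())
# jig points projected for overlay
img=c["frame"].copy()
b=cv2.resize(img[135:245,225:375],None,fx=5,fy=5,interpolation=cv2.INTER_CUBIC)
def line(a,bb,z,col):
    q=[]
    for p in (a,bb):
        w=j2w(*p);u,v=proj(c,[w[0],w[1],z]);q.append((int((u-225+.5)*5),int((v-135+.5)*5)))
    cv2.line(b,q[0],q[1],col,1)
line((.07,-.145),(.07,.055),.033,(255,0,0));line((-.065,.06),(.055,.06),.033,(255,0,0))
for a,bb in [((-.1,-.155),(.1,-.155)),((.1,-.155),(.1,.155)),((.1,.155),(-.1,.155)),((-.1,.155),(-.1,-.155))]: line(a,bb,.018,(0,160,0))
B=cv2.boxPoints(r)/1000
for i in range(4): line(B[i],B[(i+1)%4],.038,(255,255,0))
cv2.imwrite("pics/ov0.png",b)
m=(z>.1)&(f[...,2]>150)&(f[...,1]<80);m[:130]=0;m[:,:225]=0;m[230:]=0;m[:,375:]=0
Q=W[m];print("grip",len(Q),[ (w2j(q)*1000).round().tolist()+[round(q[2]*1000)] for q in Q[::12]])
E
```

```text
(300, 372) [-63.7  32.7]
(588, 405) [ -63.5 -122.5]
(608, 207) [  44.  -121.4]
(318, 250) [ 2.8 31.2]
((-10.236400604248047, -44.233360290527344), (156.3372802734375, 106.63015747070312), 89.93612670898438) [[-63.63859176635742, -122.34251403808594], [42.99150466918945, -122.46139526367188], [43.16579055786133, 33.87579345703125], [-63.46430587768555, 33.99467468261719]]
grip 151 [[24.0, -8.0, 246], [20.0, -2.0, 239], [17.0, -2.0, 241], [16.0, 0.0, 231], [15.0, 3.0, 224], [14.0, 6.0, 214], [12.0, 8.0, 210], [10.0, -21.0, 244], [7.0, -17.0, 248], [4.0, -13.0, 246], [2.0, -9.0, 246], [1.0, -6.0, 233], [1.0, -5.0, 215]]
```

View pics/ov0.png

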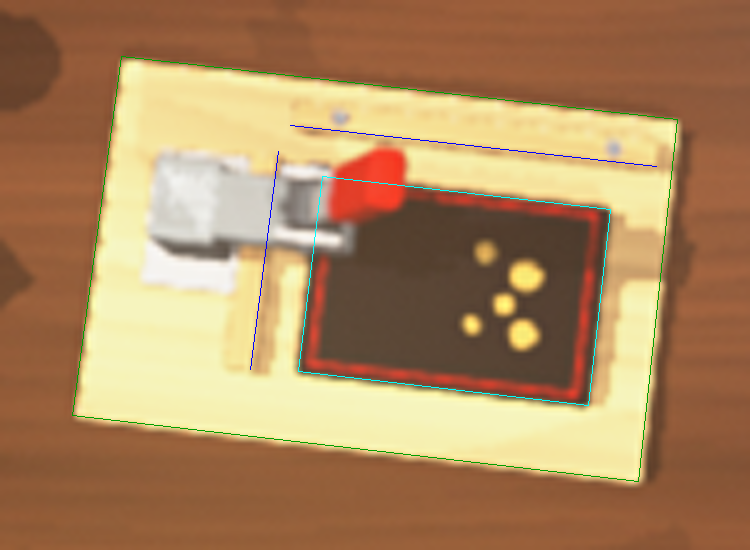

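```bash
cat >> h.py <<'E'
def st():
    s=read_state();p=s["tool_pos"];j=w2j(p)*1000
    print("t",round(s["time"],2),"jig mm",j.round(1),"z",round(p[2]*1000,1),"yaw-jig",round(s["eef_rot"][2]+6.33,2),"F jig",(JR.T@s["ft_force"][:2]).round(1),round(s["ft_force"][2],1),"open",round(s["opening"],4),"j",s["joints"].round(0))
E
python3 -c "
from h import *
st()
import plant;print(getattr(plant,'grip_point_offset',None),[x for x in dir(plant) if x[0]!='_'])"
```

```text
t 1.05 jig mm [-453.8  485.4] z 214.0 yaw-jig 165.37 F jig [-0.3 -0.4] 0.5 open 0.0912 j [68. 18. 90. -0. 72. -1.]
0.0188 ['PlanningError', 'boxes_of', 'grip_point_offset', 'job_done', 'read_camera', 'read_state']
```

View pics/m1.png

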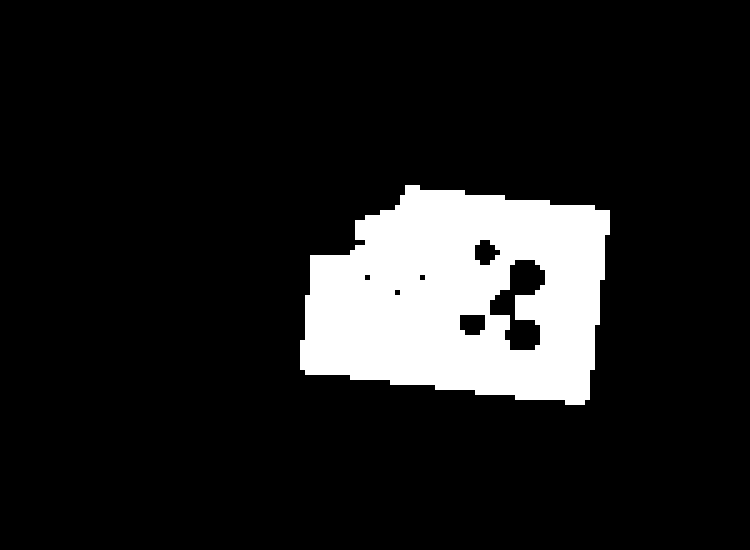

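Both pictures agree: the chosen board is black with a red border, on the jig, about 107x157 mm measured. It must go roughly +25 mm in jig x and +24 mm in y. Now I approach with closed fingers.

```bash
python3 -m inch '[[0,0,0,0,-7.3],[0,0,0,0,-7.3],[0,-0.035,-0.05,0,0],[0,-0.035,-0.05,0,0],[0,-0.035,-0.05,0,0],[0,-0.035,-0.05,0,0],[0,-0.035,-0.05,0,0],[0,-0.035,-0.05,0,0],[0,-0.035,-0.05,0,0],[0,-0.035,-0.05,0,0]]' 40; python3 -c "
from h import *
st()"
```

```text
time: 2.3
tool_pos: [0.4405, 0.1066, 0.2143]
eef_rot: [180.0, 0.1, 173.6]
ft_force: [1.7, 0.8, 0.8]
opening: -0.0
t 2.3 jig mm [-173.    83.6] z 214.3 yaw-jig 179.97 F jig [1.6 1. ] 0.8 open -0.0 j [ 12.   7. 104.   0.  68. -72.]
```

```bash
python3 -m inch '[[0,-0.026,-0.043,0,0],[0,-0.025,-0.043,0,0],[0,-0.025,-0.042,0,0],[0,0,0,0.05,0],[0,0,0,0.05,0],[0,0,0,0.045,0],[0,0,0,0.03,0],[0,0,0,0.014,0],[0,0,0,0,0],[0,0,0,0,0]]'; python3 - <<'E'
from h import *
st()
c=read_camera("scene");cv2.imwrite("pics/s1.png",cv2.resize(c["frame"][150:310,250:470],None,fx=3.5,fy=3.5))
E
```

```text
time: 3.55
tool_pos: [0.5021, -0.0273, 0.0261]
eef_rot: [180.0, 0.2, 173.6]
ft_force: [0.0, -0.3, -0.3]
opening: 0.0008
t 3.55 jig mm [-96.9 -42.7] z 26.1 yaw-jig 179.97 F jig [ 0.  -0.3] -0.3 open 0.0008 j [ -4.  23. 113.   0.  43. -88.]
```

View pics/s1.png

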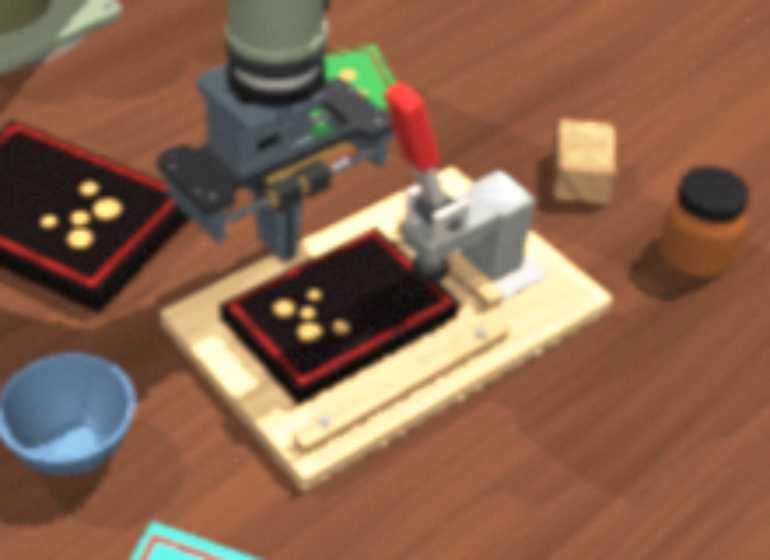

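Fingers are at the near edge, clear of the lever. Now push in +x.

```bash
python3 -m inch '[[0,-0.008,0,0.001,0],[0,-0.006,0,0,0],[0,-0.004,0,0,0],[0,-0.004,0,0,0],[0,-0.004,0,0,0],[0,-0.004,0,0,0],[0,-0.004,0,0,0],[0,-0.003,0,0,0],[0,-0.002,0,0,0],[0,0,0,0,0]]'; python3 - <<'E'
from h import *
st()
E
```

```text
time: 4.85
tool_pos: [0.5403, -0.0316, 0.024]
eef_rot: [180.0, 0.1, 173.6]
ft_force: [-0.4, 0.7, -0.7]
opening: 0.0003
t 4.85 jig mm [-58.6 -42.8] z 24.0 yaw-jig 179.97 F jig [-0.4  0.6] -0.7 open 0.0003 j [ -5.  26. 108.   0.  45. -88.]
```

```bash
python3 -m inch '[[0,-0.0005,0,0,0],[0,-0.0005,0,0,0],[0,-0.0005,0,0,0],[0,-0.0005,0,0,0],[0,-0.0005,0,0,0],[0,0,0,0,0],[0,0,0,0,0],[0,0,0,0,0],[0,0,0,0,0],[0,0,0,0,0]]'; python3 - <<'E'
from h import *
st()
c=read_camera("top");cv2.imwrite("pics/t1.png",cv2.resize(c["frame"][135:245,225:375],None,fx=5,fy=5))
c=read_camera("scene");cv2.imwrite("pics/s2.png",cv2.resize(c["frame"][200:290,290:430],None,fx=5,fy=5))
E
```

```text
time: 6.1
tool_pos: [0.5403, -0.0316, 0.024]
eef_rot: [180.0, -0.2, 173.6]
ft_force: [-6.0, 0.4, 5.9]
opening: 0.0001
t 6.1 jig mm [-58.6 -42.8] z 24.0 yaw-jig 179.97 F jig [-6.  -0.3] 5.9 open 0.0001 j [ -5.  26. 108.   0.  46. -88.]
```

View pics/s2.png

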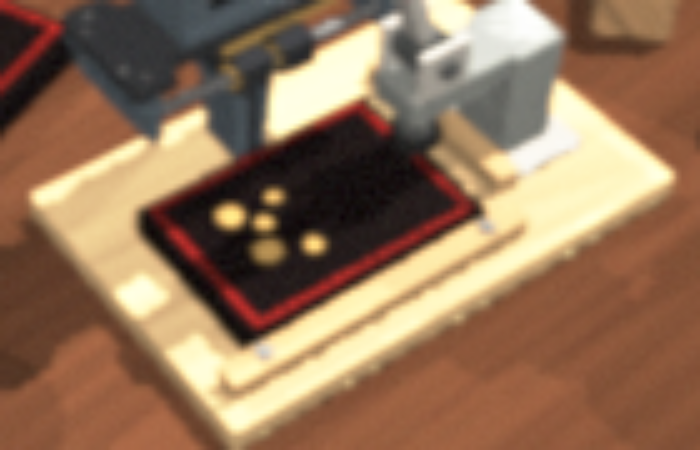

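The board stopped on the fence with 6 N, and the picture shows its far edge along the fence. Next, go round to the right edge with a quarter turn.

```bash
python3 -m inch '[[0,0.022,0,0,0],[0,0,-0.01,-0.06,0],[0,0,-0.05,0,0],[0,0,-0.05,0,0],[0,0,0,0,10],[0,0,0,0,10],[0,0,0,0,10],[0,0,0,0,10],[0,0,0,0,10],[0,0,0,0,10]]'; python3 -m inch '[[0,0,0,0,10],[0,0,0,0,10],[0,0,0,0,10],[0,0,0.045,0,0],[0,0,0.045,0,0],[0,0,0,0.02,0],[0,0,0,0.02,0],[0,0,0,0.01,0],[0,0,0,0,0],[0,0,0,0,0]]'; python3 - <<'E'
from h import *
st()
c=read_camera("top");cv2.imwrite("pics/t2.png",cv2.resize(c["frame"][135:245,225:375],None,fx=5,fy=5))
E
```

```text
time: 7.45
tool_pos: [0.5096, -0.1391, 0.0843]
eef_rot: [179.8, 0.1, 113.3]
ft_force: [0.4, 0.1, -0.1]
opening: 0.0003
time: 8.7
tool_pos: [0.5985, -0.1489, 0.0348]
eef_rot: [179.9, 0.0, 83.6]
ft_force: [-0.1, -1.3, 1.3]
opening: 0.0004
t 8.7 jig mm [  12.2 -153. ] z 34.8 yaw-jig 89.96 F jig [-0.  -1.3] 1.3 open 0.0004 j [-15.  31.  97.   0.  52.  -9.]
```

View pics/t2.png

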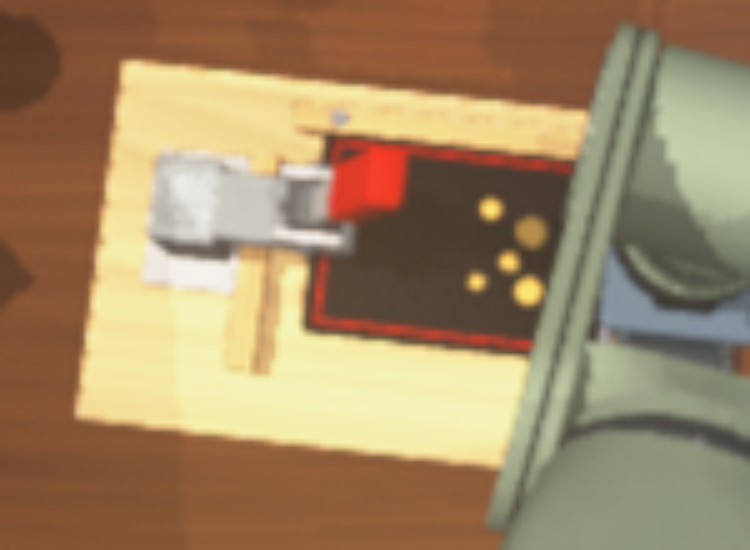

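```bash
python3 -m inch '[[0,0,0,0.01,0],[0,0.006,0,0,0],[0,0.006,0,0,0],[0,0.004,0,0,0],[0,0.004,0,0,0],[0,0.004,0,0,0],[0,0.004,0,0,0],[0,0.003,0,0,0],[0,0.002,0,0,0],[0,0,0,0,0]]'; python3 - <<'E'
from h import *
st()
E
```

```text
time: 10.0
tool_pos: [0.6015, -0.1155, 0.0241]
eef_rot: [180.0, -0.0, 83.6]
ft_force: [0.1, 0.0, -0.1]
opening: 0.0005
t 10.0 jig mm [  11.5 -119.5] z 24.1 yaw-jig 89.96 F jig [0.1 0. ] -0.1 open 0.0005 j [-12.  31.  98.   0.  50.  -6.]
```

```bash
python3 -m inch '[[0,0.0005,0,0,0],[0,0.0005,0,0,0],[0,0.0005,0,0,0],[0,0.0005,0,0,0],[0,0,0,0,0],[0,0,0,0,0],[0,0,0,0,0],[0,0,0,0,0],[0,0,0,0,0],[0,0,0,0,0]]'; python3 - <<'E'
from h import *
st()
c=read_camera("scene");cv2.imwrite("pics/s3.png",cv2.resize(c["frame"][200:290,290:430],None,fx=5,fy=5))
c=read_camera("top");cv2.imwrite("pics/t3.png",cv2.resize(c["frame"][135:245,225:375],None,fx=5,fy=5))
E
```

```text
time: 11.25
tool_pos: [0.6016, -0.1151, 0.0241]
eef_rot: [180.0, 0.1, 83.7]
ft_force: [-1.7, -6.0, 0.5]
opening: 0.0003
t 11.25 jig mm [  11.6 -119.1] z 24.1 yaw-jig 90.0 F jig [-1.  -6.1] 0.5 open 0.0003 j [-12.  31.  98.  -0.  50.  -5.]
```

View pics/s3.png

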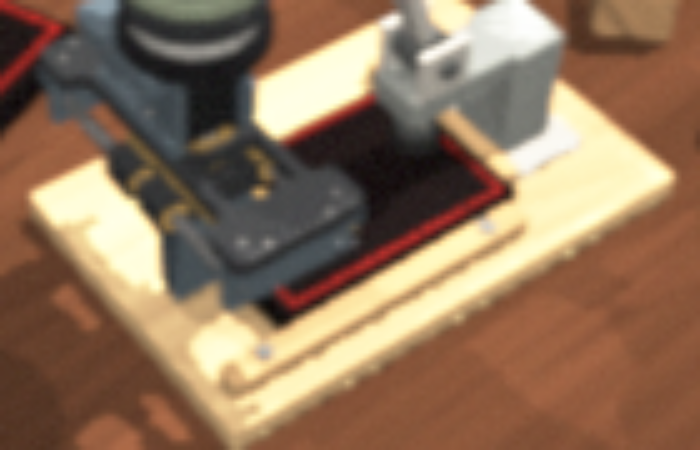

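View pics/t3.png

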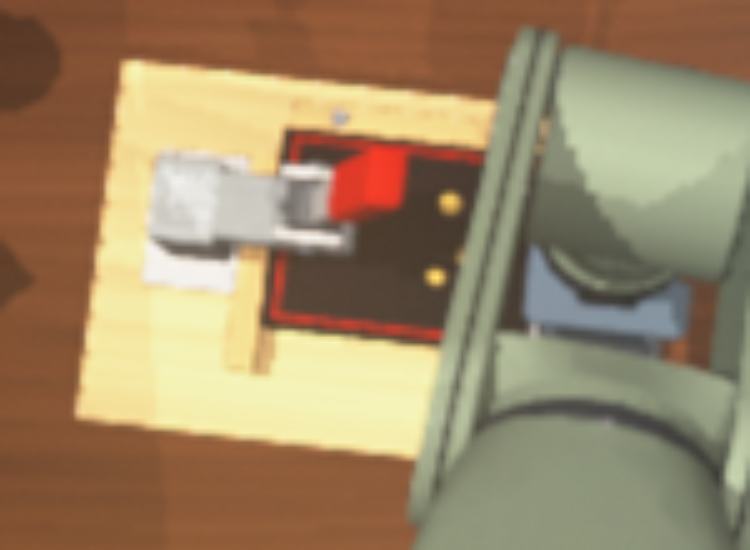

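```bash
python3 -m inch '[[0,-0.03,0,0,0],[0,-0.05,0,-0.02,0],[0,-0.04,0,-0.06,0],[0,-0.03,0,-0.06,0],[0,0,0,-0.05,0],[0,0,0,0,0],[0,0,0,0,0],[0,0,0,0,0],[0,0,0,0,0],[0,0,0,0,0]]'; python3 - <<'E'
from h import *
st()
c=read_camera("top");b=cv2.resize(c["frame"][135:245,225:375],None,fx=5,fy=5,interpolation=cv2.INTER_CUBIC)
def line(a,bb,z,col):
    q=[]
    for p in (a,bb):
        w=j2w(*p);u,v=proj(c,[w[0],w[1],z]);q.append((int((u-225+.5)*5),int((v-135+.5)*5)))
    cv2.line(b,q[0],q[1],col,1)
B=[(-.04,-.1),(.07,-.1),(.07,.06),(-.04,.06)]
for i in range(4): line(B[i],B[(i+1)%4],.038,(255,255,0))
cv2.imwrite("pics/t4.png",b)
c=read_camera("scene");cv2.imwrite("pics/s4.png",cv2.resize(c["frame"][200:290,290:430],None,fx=5,fy=5))
E
```

```text
time: 12.6
tool_pos: [0.5856, -0.2554, 0.201]
eef_rot: [-179.9, -0.0, 83.7]
ft_force: [0.3, -0.4, -1.1]
opening: -0.0
t 12.6 jig mm [  11.1 -260.2] z 201.0 yaw-jig 89.98 F jig [ 0.4 -0.4] -1.1 open -0.0 j [-25.  25.  82.   0.  74. -18.]
```

View pics/t4.png

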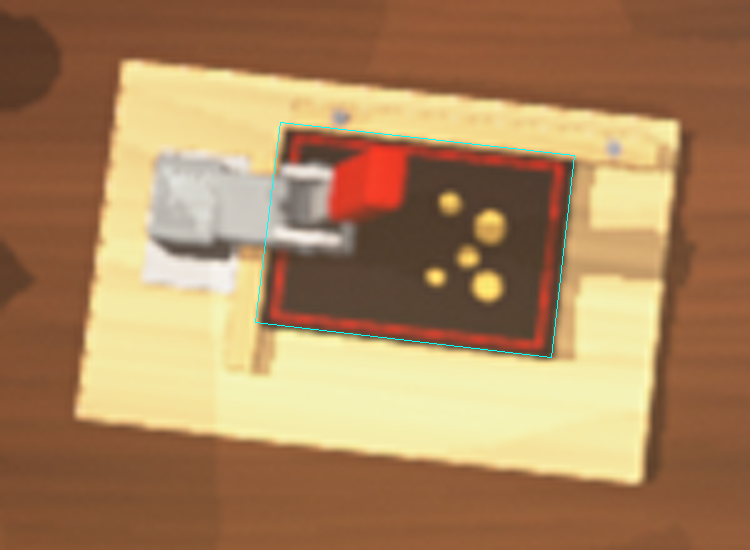

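View pics/s4.png

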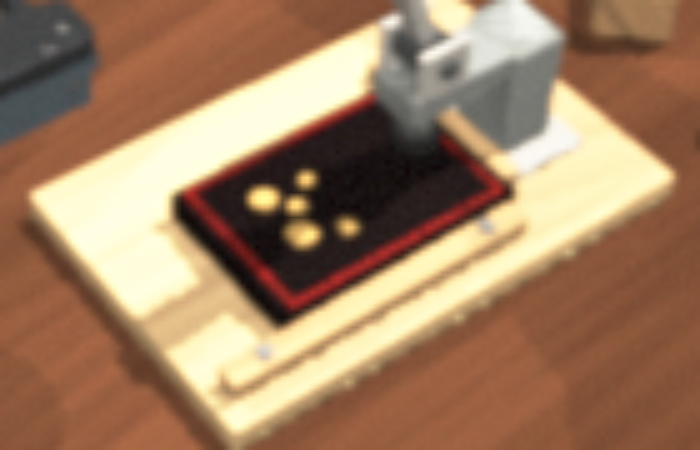

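```bash
python3 - <<'E'
from h import *
c=read_camera("wrist");cv2.imwrite("pics/w4.png",c["frame"])
print(c["world_from_camera"].round(3).tolist())
E
```

```text
[[0.994, 0.107, 0.029, 0.595], [-0.111, 0.957, 0.27, -0.18], [0.001, -0.271, 0.962, 0.373], [0.0, 0.0, 0.0, 1.0]]
```

View pics/w4.png

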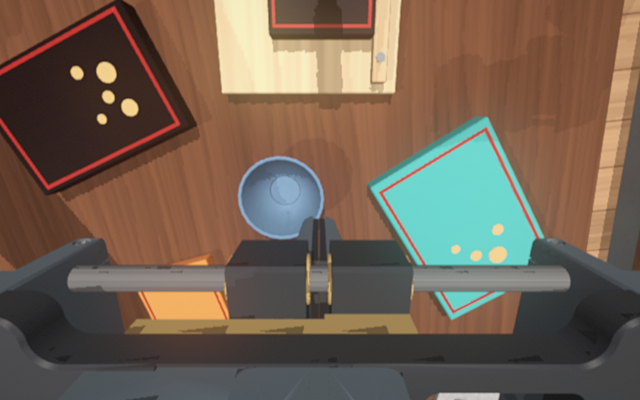

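```bash
python3 -m inch '[[0,0.04,0.004,-0.01,0],[0,0.05,0,0,0],[0,0.05,0,0,0],[0,0.02,0,0,0],[0,0,0,0,0],[0,0,0,0,0],[0,0,0,0,0],[0,0,0,0,0],[0,0,0,0,0],[0,0,0,0,0]]'; python3 - <<'E'
from h import *
st()
c=read_camera("wrist");f=c["frame"]
cv2.imwrite("pics/w5.png",f)
cv2.imwrite("pics/w5c.png",cv2.resize(f[0:200,200:460],None,fx=3,fy=3,interpolation=cv2.INTER_CUBIC))
E
```

```text
time: 14.0
tool_pos: [0.6074, -0.0973, 0.2118]
eef_rot: [-180.0, -0.0, 83.6]
ft_force: [-0.6, -0.0, 0.3]
opening: 0.0004
t 14.0 jig mm [  15.4 -100.7] z 211.8 yaw-jig 89.95 F jig [-0.6 -0.1] 0.3 open 0.0004 j [-10.  22.  84.   0.  74.  -4.]
```

View pics/w5c.png

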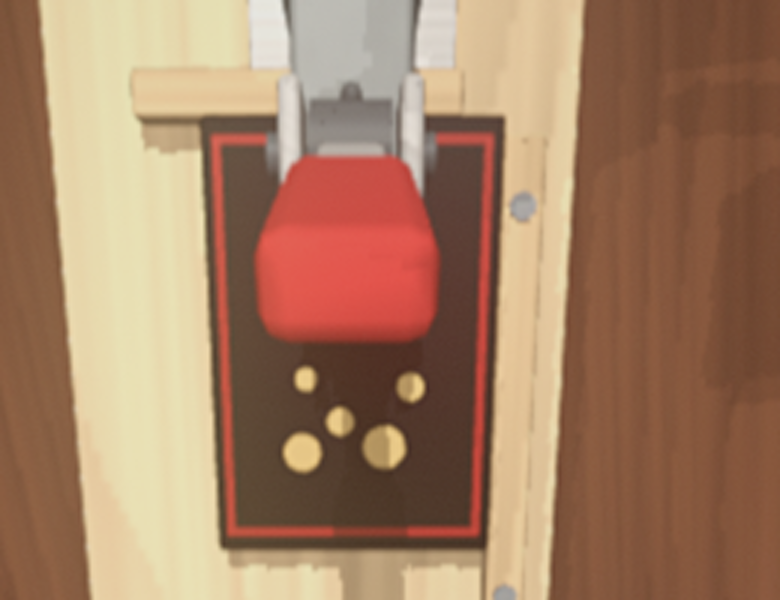

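The wrist picture shows no gap at the stop (row ~117) or the fence (col ~490), so the board is flush in the corner. Now push the lever.

```bash
python3 -m inch '[[0,0.035,0,-0.006,0],[0,0.025,0,-0.005,0],[0,0.012,0,0,0],[0,0.012,0,0,0],[0,0.012,0,0,0],[0,0.012,0,0,0],[0,0.012,0,0.001,0],[0,0.012,0,0.001,0],[0,0.012,0,0.001,0],[0,0,0,0,0]]' 60; python3 - <<'E'
from h import *
st()
c=read_camera("scene");cv2.imwrite("pics/s6.png",cv2.resize(c["frame"][120:290,290:450],None,fx=4,fy=3.5))
E
```

```text
time: 15.3
tool_pos: [0.6232, 0.046, 0.2187]
eef_rot: [-179.9, 0.1, 83.7]
ft_force: [0.7, -4.8, 0.2]
opening: 0.0002
t 15.3 jig mm [15.3 43.5] z 218.7 yaw-jig 90.01 F jig [ 1.3 -4.7] 0.2 open 0.0002 j [ 3. 23. 82. -0. 75. 10.]
```

View pics/s6.png

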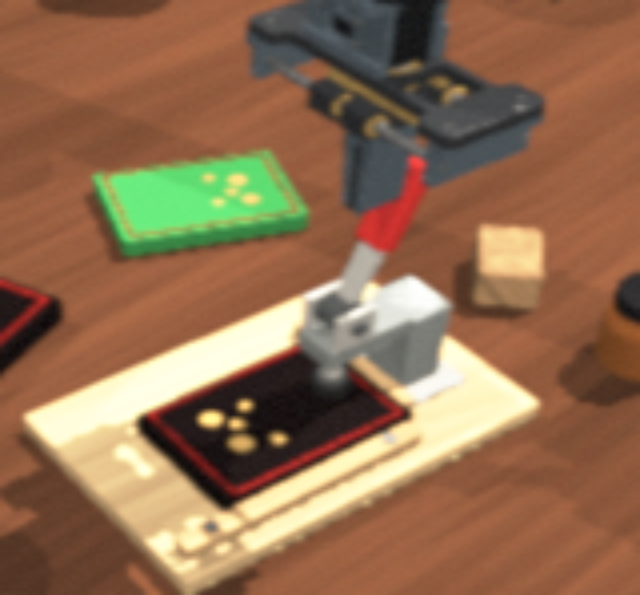

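The lever leans outward at about 70°, with the fingers on its inner side. Continue the arc.

```bash
python3 -m inch '[[0,0.012,0,0.004,0],[0,0.011,0,0.005,0],[0,0.011,0,0.006,0],[0,0.010,0,0.008,0],[0,0.010,0,0.010,0],[0,0.008,0,0.011,0],[0,0.007,0,0.013,0],[0,0.004,0,0.010,0],[0,0.002,0,0.007,0],[0,0,0,0,0]]'; python3 - <<'E'
from h import *
st()
c=read_camera("scene");cv2.imwrite("pics/s7.png",cv2.resize(c["frame"][120:290,290:450],None,fx=4,fy=3.5))
E
```

```text
time: 16.6
tool_pos: [0.6313, 0.121, 0.145]
eef_rot: [-179.9, -0.0, 83.7]
ft_force: [-0.1, -0.5, -0.1]
opening: 0.0003
t 16.6 jig mm [ 15.1 118.9] z 145.0 yaw-jig 89.98 F jig [-0.1 -0.5] -0.1 open 0.0003 j [10. 27. 86.  0. 67. 16.]
```

View pics/s7.png

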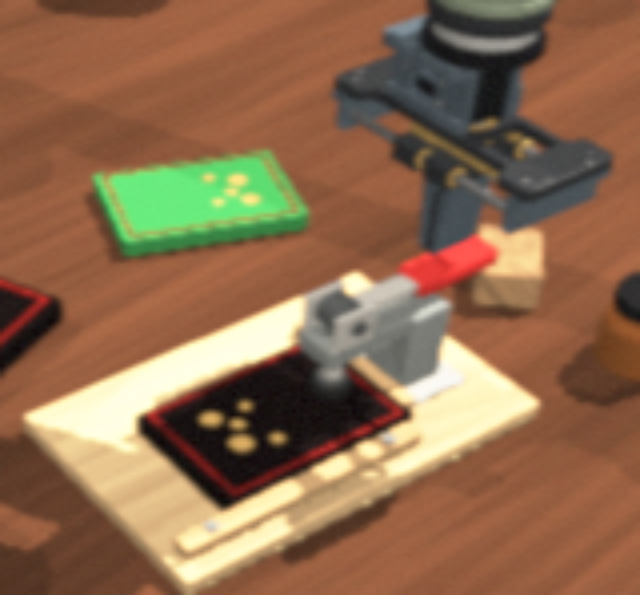

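The lever is down and the fingers carry no load. Retreat upwards and check.

```bash
python3 -m inch '[[0,0,0,-0.04,0],[0,-0.03,0,-0.06,0],[0,-0.06,0,-0.02,0],[0,-0.06,0,0,0],[0,-0.06,0,0,0],[0,-0.05,0,0,0],[0,0,0,0,0],[0,0,0,0,0],[0,0,0,0,0],[0,0,0,0,0]]'; python3 - <<'E'
from h import *
st()
c=read_camera("wrist");f=c["frame"];cv2.imwrite("pics/w8.png",cv2.resize(f[0:200,200:460],None,fx=3,fy=3))
c=read_camera("scene");cv2.imwrite("pics/s8.png",cv2.resize(c["frame"][160:290,290:450],None,fx=5,fy=4.5))
W=world(c);f=c["frame"].astype(int);m=(f[...,2]>150)&(f[...,1]<80)&(W[...,2]>.08)&(W[...,2]<.3)
m[:, :290]=0;m[:,480:]=0
Q=W[m];J=np.array([w2j(q) for q in Q]);print(len(Q),"grip y",J[:,1].min(),J[:,1].max(),"slope",np.polyfit(J[:,1],Q[:,2],1))
for n in ["jar","bowl","sander"]: print(n,[ (np.round(d["at"],3),round(d["confidence"],2)) for d in boxes_of("scene",n)[:1]])
E
```

```text
time: 17.9
tool_pos: [0.6034, -0.1338, 0.2616]
eef_rot: [180.0, -0.0, 83.7]
ft_force: [-0.3, 0.2, 0.4]
opening: 0.0005
t 17.9 jig mm [  15.5 -137.4] z 261.6 yaw-jig 90.07 F jig [-0.3  0.2] 0.4 open 0.0005 j [-14.  21.  79.   0.  80.  -7.]
82 grip y 0.0910247462637787 0.8318127409665284 slope [0.10023741 0.11179797]
jar [(array([0.731, 0.243, 0.05 ]), 0.89)]
bowl [(array([ 0.523, -0.258,  0.027]), 0.57)]
sander [(array([0.605, 0.247, 0.039]), 0.86)]
```

View pics/w8.png

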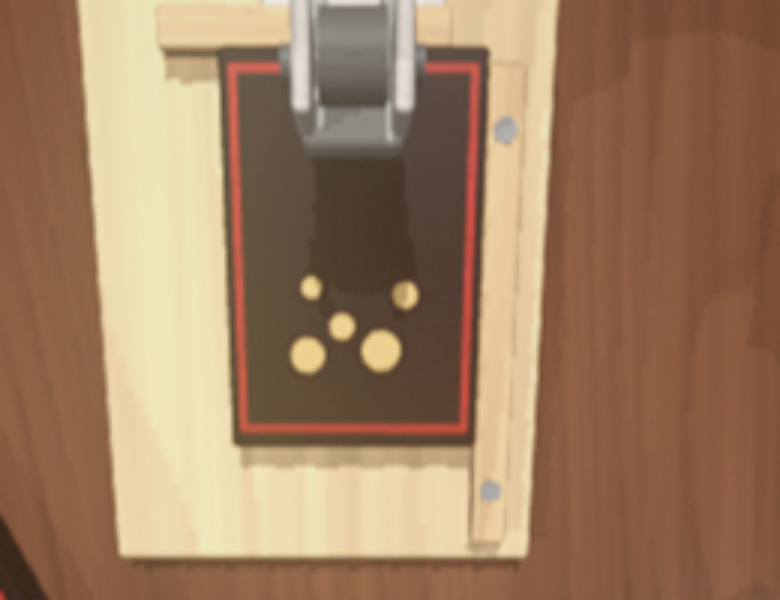

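View pics/s8.png

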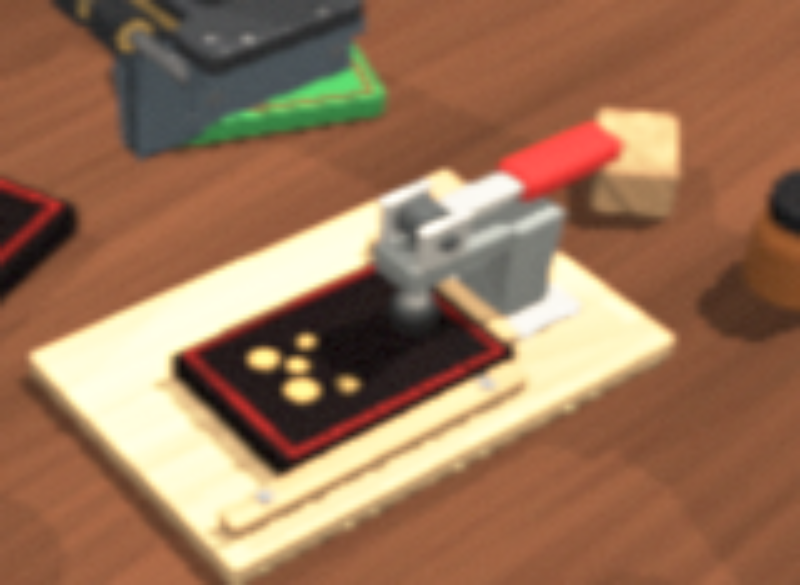

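```bash
python3 - <<'E'
from h import *
c=read_camera("scene")
W=world(c);f=c["frame"].astype(int);m=(f[...,2]>150)&(f[...,1]<80)&(W[...,2]>.08)&(W[...,2]<.3)
J=(W[...,:2]-JO)@JR
m&=(J[...,1]<.18)&(J[...,1]>0)&(abs(J[...,0]-.015)<.03)
print(m.sum(),J[m][:,1].min(),J[m][:,1].max(),np.median(W[m][:,2]),"slope",np.polyfit(J[m][:,1],W[m][:,2],1)); st()
job_done()
E
```

```text
77 0.09165767609811432 0.15428729988195497 0.12425862276473054 slope [-0.02634383  0.1261949 ]
t 18.2 jig mm [  15.4 -138.4] z 261.5 yaw-jig 90.0 F jig [0.3 0.2] -0.7 open 0.0004 j [-14.  21.  79.   0.  80.  -7.]
the job is handed in; nothing more can be done
```

I slid the smaller black board onto the far fence and then onto the left stop. Each push ended against about 6 N. I then swung the lever over with closed fingers until it snapped down, retreated, and handed the job in at about 18 s.

What the last checks showed:
- **Board:** the wrist picture shows no gap at the fence or the stop. The overlay on the top picture and the finger stop positions put the board 2–3 mm short. I put that down to calibration and finger width.
- **Lever:** the grip is level, with a slope of -0.03 and its top at 124 mm. A first slope fit gave 0.10 because it picked up stray red pixels, so I redid it without them. I could not measure the foot's clamping force directly.
- **Bystanders:** the jar, bowl and sanding block are within about 4 mm of where they were first detected, which is within the network's error.
- **Robot:** it stands clear, with no contact force.

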